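# Press the relays home and close the hold-down bail

## Robot

A 6-joint arm with a two-finger parallel gripper is mounted at the origin on the work surface. World frame = base frame: x ahead of the robot, y to its left, z up, the work surface at z = 0. Lengths are in m, angles in rad, forces in N, time in s.
With the tool pointing down it reaches from about 0.35 to 0.775 m from the base axis. Payload 7.3 kg.
Tool frame: the origin (TCP) lies midway between the tips of the shut fingers; the grasp point (between the pads) lies 19 mm behind it (tcp_to_grasp is the distance from the TCP to the grasp point, in m); z points along the fingers, y is the line along which they close (so a half turn about z gives the same grasp; the last joint's range is limited). The gripper opens to 92 mm and grips with 3 to 60 N. Pads are 19 mm wide; open, the fingers measure 130 mm over their backs; the gripper's body (75 mm by 190 mm) begins 47 mm behind the grasp point.
Start: joints at [0.976, 0.342, 1.524, -0, 1.275, -0.146], TCP at [0.228, 0.473, 0.227] pointing down, gripper open.
Joint ranges: [-2.53, 2.53], [-0.77, 2.02], [0.04, 2.7], [-1, 4.14], [0.28, 2.66], [-3.11, 3.11]. Speed limits (rad/s): [2.57, 2.57, 3.14, 3.14, 3.14, 3.14].

## Interface

Orientations are given as [roll, pitch, yaw] about the fixed x, y, z axes, in that order (R = Rz(yaw) Ry(pitch) Rx(roll)).
In Python, from cell import observe, read_camera, calibration, hand_in, tcp_to_grasp gives the robot as it stands.
- The arm moves only by the tool send_rows, never from a script. Its argument "targets" is a list of rows, each a list of 5 numbers: the opening, from 0 (shut) to 1 (fully open), then the shift along the world's x, y, z in m, then the turn about the world's z in rad. A call has 1 to 5 rows; each row shifts and turns the commanded pose from where the row before left it; what a row does not reach is not made up. A row lasts 1/10 s, in which the tool goes at most 50 mm and 8.59 degrees, less where a joint would pass 70% of its speed; a pose out of reach is approached as far as the arm can. A call is refused whole if a number of a shift passes 0.05 or a number of a turn 0.15, either way. A call with a gripper value outside its range is refused whole. The fingers move at their own pace and stop on an object; "grip_force" is the grip in N (left out, the last holds). Time passes only in rows, so rows that do not move let the fingers close. It gives the time, the measured TCP pose, the force, the opening and the grip force at its end, in the units of the state.
- observe(): the state, without advancing time (a new reading comes with each control period).
- read_camera(name): name is "side" or "top"; returns (picture, depth): 400x640x3 uint8, red, green, blue; 400x640 float32, m along the optical axis (not along the pixel's ray), 0 where there is no reading.
- calibration(name): a dict with "intrinsics" (3x3 intrinsics, pixels), "k1" (the pictures are not rectified: a ray, as slopes to the right and down, at radius r is drawn at 1 + k1 r^2 times it, then the intrinsics apply), "world_to_cam" (4x4, takes a point from world to camera coordinates). Camera axes: x right, y up, looking along -z (the intrinsics and any distortion apply to the point x, -y, -z); pixel columns grow to the right and rows downward; lengths in m; the calibration is good to about 2 mm. A picture is of the moment at which its call begins. calibration takes no time and is no camera call.
- hand_in(): hands the job in; it is judged then, once.
The state is a dict: "time": time; "qpos": joint angles; "qvel": joint speeds; "joint_efforts": joint torques, N m; "tool_pos": TCP position; "tool_rot": TCP orientation; "contact_force": force on the tool from outside, world axes, zero at the start; "torque": the same for the moment, N m; "opening": finger opening in m; "grip_force": force on a finger pad.
Only numpy, scipy, OpenCV 4.12 (cv2) and the standard library are available. Lean on these libraries where they do the work, as an engineer would, in place of code of your own. Each camera call takes 0.05 s, during which the arm holds its last target. There are 200 camera calls.

## Task

The relays on the sloped wiring fixture are not yet fully plugged in. Working from the robot's left to its right while the bail stays raised as it stands, press each of the four straight down into its socket with the fingertips until it is fully home, and confirm each with a firm push of about 15 N held for a moment (never more than 50 N on a relay); then swing the steel bail down over them, press its crossbar fully down with the same firm push, and let go. Leave the other things on the bench where they are.

Things in the scene. Friction and masses are not known exactly. Their poses are not given: they have to be found in the camera images.
- fixture: fixed aluminium stand that carries the sloped grey deck, about 270 (x) x 325 (y) mm on the bench; origin on the bench below the relay row. Its -x side is the low front edge, towards the robot; +y is its left. Position and yaw vary.
- deck: sloped deck fixed on the stand, 280 x 345 mm, leaning 27 deg: z is its outward normal (up and towards the robot), x up the slope, y left. Origin on its surface, 95 mm above the bench, under the relay row; surface from x = -105 to +175 mm. White terminal strip 16 mm high at x = -75. Relays in a row at x = 0, y = +96, +32, -32, -96 mm.
- relay1: relay, leftmost (+y): white block 56 (x) x 42 (y) x 40 mm (z), sliding along the deck's normal in a black socket. Origin at the centre of its underside, axes as the deck; top at z = 40. Home: origin 12 mm above the deck (top 52), a hard stop; it starts 3 to 14 mm proud. Unknown socket friction up to about 8 N, different for each; it stays where it is left.
- relay2: relay, second from left: white block 56 (x) x 42 (y) x 40 mm (z), sliding along the deck's normal in a black socket. Origin at the centre of its underside, axes as the deck; top at z = 40. Home: origin 12 mm above the deck (top 52), a hard stop; it starts 3 to 14 mm proud. Unknown socket friction up to about 8 N, different for each; it stays where it is left.
- relay3: relay, third from left: white block 56 (x) x 42 (y) x 40 mm (z), sliding along the deck's normal in a black socket. Origin at the centre of its underside, axes as the deck; top at z = 40. Home: origin 12 mm above the deck (top 52), a hard stop; it starts 3 to 14 mm proud. Unknown socket friction up to about 8 N, different for each; it stays where it is left.
- relay4: relay, rightmost (-y): white block 56 (x) x 42 (y) x 40 mm (z), sliding along the deck's normal in a black socket. Origin at the centre of its underside, axes as the deck; top at z = 40. Home: origin 12 mm above the deck (top 52), a hard stop; it starts 3 to 14 mm proud. Unknown socket friction up to about 8 N, different for each; it stays where it is left.
- bail: steel hold-down bail: U of two arms (y = +-155 mm) and a round crossbar 16 mm thick along y. Origin on its hinge line, at x = 150, z = 61 mm in the deck frame. Closed, its axes equal the deck's and the arms point down the slope; it starts turned open 53 to 57 deg about +y (57 at most), the bar hanging over the relays. Stiff hinge, 0.5 N m: stays where left.
- bar (a point): middle of the bail's round crossbar (on the bar's axis), 140 mm from the hinge line. Closed and fully home it lies 61 mm above the deck's surface at x = +10 mm, 1 mm above the tops of home relays.
- spare_relay: bystander: loose spare relay standing on the bench near the fixture, 56 x 42 x 40 mm; origin at the centre of its underside
- screwdriver: bystander: screwdriver with a black handle lying on the bench, 180 mm long, about 25 mm high; origin at the middle of it
- flux: bystander: white bottle, 50 mm across, 110 mm high; origin at the centre of its underside

How it is judged:
By the outcome, as a careful person would: the job done as asked, in the order asked, and still so for the second after the job is handed in, with the robot touching nothing.
It also fails if it takes over 70 s, if anything falls off the work surface, if the arm or the gripper's body presses on something with over 40 N, if the wrist force passes 120 N, or if a joint passes its speed limit or range.

## Working session

There is one attempt and no reset: what is moved stays moved. The work goes in short steps, Python scripts to look and compute and a tool call to move; the robot and the scene stay as the last step left them, time stands still between calls to the robot, and variables do not carry over. Pictures are saved under pics/ and viewed, at most 10 in all, crops included, and the job is handed in when it is done.

Besides the shell and the picture viewer there is one more tool, called after "Request:" as name(argument=value, ...) on one line, values as JSON. send_rows: Moves the arm, as the interface text tells. Its arguments: {"type":"object","properties":{"targets":{"type":"array","items":{"type":"array","items":{"type":"number"}}},"grip_force":{"type":"number"}},"required":["targets"]}

```bash
ls; mkdir -p pics; python3 - <<'E'
from cell import *
import cv2, numpy as np
s=observe(); print({k:np.round(v,3).tolist() for k,v in s.items()}, tcp_to_grasp if not callable(tcp_to_grasp) else tcp_to_grasp())
for n in ("top","side"):
    im,d=read_camera(n); c=calibration(n); np.savez(f"pics/{n}0.npz",im=im,d=d)
    print(n,c["k1"],np.round(c["intrinsics"],1).tolist(),np.round(c["world_to_cam"],3).tolist())
    cv2.imwrite(f"pics/{n}0.png",im[...,::-1])
E
```

```text
pics
{'time': 0.0, 'qpos': [0.976, 0.343, 1.525, -0.0, 1.275, -0.146], 'qvel': [0.0, 0.0, -0.001, -0.0, 0.002, 0.0], 'joint_efforts': [0.001, -43.124, -24.422, 0.072, 0.056, -0.0], 'tool_pos': [0.228, 0.473, 0.226], 'tool_rot': [-3.14, -0.0, 2.693], 'contact_force': [0.105, -0.438, -0.595], 'torque': [-0.05, 0.027, 0.017], 'grip_force': 0.0, 'opening': 0.092} 0.0188
top -0.06867551652790962 [[490.4, 0.0, 313.6], [0.0, 490.4, 203.2], [0.0, 0.0, 1.0]] [[0.025, -0.999, 0.02, -0.017], [0.99, 0.028, 0.138, -0.587], [-0.138, 0.016, 0.99, -1.309], [0.0, 0.0, 0.0, 1.0]]
side -0.08164763366865137 [[363.2, 0.0, 315.6], [0.0, 363.2, 197.0], [0.0, 0.0, 1.0]] [[0.704, -0.71, -0.01, -0.385], [0.486, 0.471, 0.736, -0.388], [-0.518, -0.524, 0.677, -0.751], [0.0, 0.0, 0.0, 1.0]]
```

View pics/top0.png

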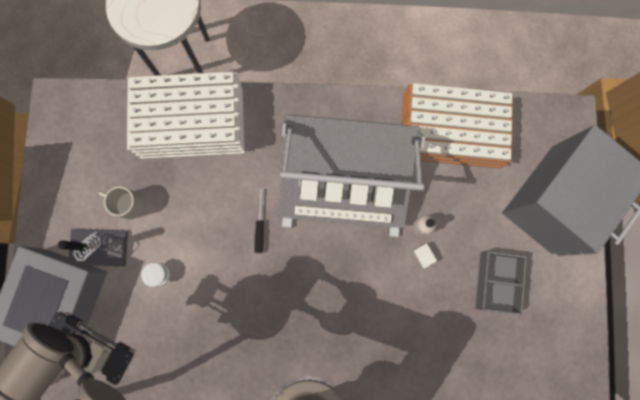

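View pics/side0.png

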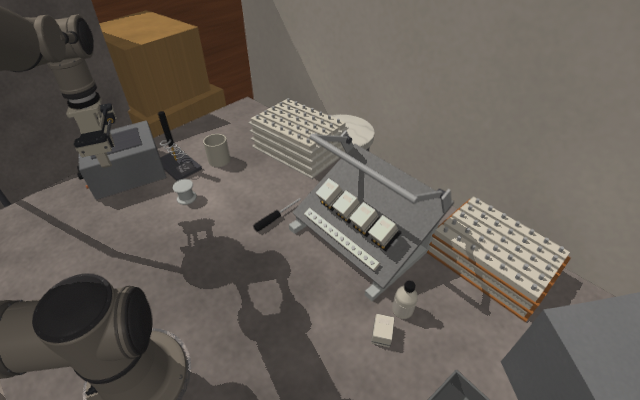

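Both views show the fixture ahead of the robot. In the top view the four relay tops are at about (309,189), (334,191), (359,194) and (384,197), the bar runs from (282,177) to (421,186), and the screwdriver, spare relay and bottle are well clear. Next I compute the fixture pose from depth and check the gripper's shape.

```bash
cat > h.py <<'E'
import numpy as np, cv2
from cell import *
def cloud(n,d):
    c=calibration(n); K=np.array(c["intrinsics"]); k=c["k1"]; T=np.linalg.inv(np.array(c["world_to_cam"]))
    v,u=np.mgrid[:400,:640]
    p=np.stack([u,v],-1).reshape(-1,1,2).astype(float)
    q=cv2.undistortPoints(p,K,np.array([k,0,0,0,0.])).reshape(400,640,2)
    P=np.stack([q[...,0]*d,-q[...,1]*d,-d,np.ones_like(d)],-1)
    W=(P@T.T)[...,:3]; W[d<=0]=np.nan
    return W
E
python3 - <<'E'
from h import *
for n in ("top","side"):
    z=np.load(f"pics/{n}0.npz"); im,d=z["im"],z["d"]; W=cloud(n,d); np.save(f"pics/{n}W.npy",W)
W=np.load("pics/topW.npy"); im=np.load("pics/top0.npz")["im"]
for u,v in [(309,189),(334,191),(359,194),(384,197),(340,214),(350,145),(300,140),(400,150),(282,177),(350,181),(421,186),(300,250),(288,222),(395,231)]: print((u,v),np.round(W[v,u],4),im[v,u])
S=np.load("pics/sideW.npy"); im=np.load("pics/side0.npz")["im"]
for u,v in [(328,192),(345,205),(363,218),(383,231),(365,165),(425,170)]: print((u,v),np.round(S[v,u],4),im[v,u])
# gripper points: within 0.15 of tcp, above it; in tool frame (yaw 2.693)
y=2.693
for n in ("top","side"):
    W=np.load(f"pics/{n}W.npy").reshape(-1,3); p=W-[.228,.473,.226]; t=np.c_[p[:,:2]@np.array([np.cos(y),np.sin(y)]),p[:,:2]@np.array([np.sin(y),-np.cos(y)]),p[:,2]]
    m=(np.hypot(t[:,0],t[:,1])<.16)&(t[:,2]>-.02)&(t[:,2]<.35); t=t[m]
    for a in np.arange(-.02,.34,.03):
        s=t[(t[:,2]>=a)&(t[:,2]<a+.03)]
        if len(s)>3: print(n,round(a,2),len(s),np.round(s[:,:2].min(0),3),np.round(s[:,:2].max(0),3))
im=np.load("pics/side0.npz")["im"]; cv2.imwrite("pics/grip.png",cv2.resize(im[30:190,40:160,::-1],None,fx=4,fy=4)[:600])
E
```

```text
(309, 189) [0.608  0.0127 0.1486] [226 222 210]
(334, 191) [ 0.6052 -0.0511  0.1452] [226 223 209]
(359, 194) [ 0.5983 -0.1143  0.1513] [226 223 210]
(384, 197) [ 0.5923 -0.1779  0.1523] [226 223 210]
(340, 214) [ 0.5549 -0.0723  0.0763] [198 192 182]
(350, 145) [ 0.7278 -0.0905  0.1419] [138 132 130]
(300, 140) [0.7357 0.0393 0.1474] [139 133 130]
(400, 150) [ 0.7177 -0.2202  0.1458] [136 131 128]
(282, 177) [0.6109 0.0754 0.2845] [153 148 145]
(350, 181) [ 0.6055 -0.0786  0.2876] [185 180 177]
(421, 186) [ 0.599  -0.2407  0.2867] [184 178 176]
(300, 250) [ 0.4594  0.0324 -0.0006] [141 128 122]
(288, 222) [0.5353 0.0678 0.0186] [207 203 198]
(395, 231) [ 0.5177 -0.2301  0.0234] [206 203 197]
(328, 192) [0.5999 0.0037 0.1467] [202 205 192]
(345, 205) [ 0.5961 -0.0598  0.144 ] [202 205 191]
(363, 218) [ 0.5901 -0.1239  0.1466] [202 206 189]
(383, 231) [ 0.5882 -0.1864  0.1487] [202 206 187]
(365, 165) [0.7517 0.0016 0.1542] [136 135 131]
(425, 170) [ 1.6627  0.2274 -0.5048] [117 110 102]
top -0.02 7 [-0.013  0.043] [0.002 0.051]
top 0.01 11 [-0.013  0.043] [-0.001  0.056]
top 0.04 18 
[... 337 characters left out ...]
p 0.28 109 [-0.071 -0.053] [0.048 0.031]
top 0.31 958 [-0.073 -0.155] [0.04  0.041]
top 0.34 1072 [-0.069 -0.155] [0.041 0.037]
side -0.02 21 [-0.01  -0.059] [0.01  0.055]
side 0.01 109 [-0.012 -0.069] [0.013 0.061]
side 0.04 112 [-0.035 -0.091] [0.037 0.076]
side 0.07 516 [-0.037 -0.097] [0.039 0.088]
side 0.1 738 [-0.037 -0.099] [0.038 0.091]
side 0.13 284 [-0.035 -0.057] [0.035 0.006]
side 0.16 531 [-0.038 -0.055] [0.038 0.021]
side 0.19 409 [-0.04  -0.044] [0.038 0.012]
side 0.22 455 [-0.037 -0.043] [0.037 0.01 ]
side 0.25 534 [-0.058 -0.046] [0.049 0.006]
side 0.28 337 [-0.069 -0.056] [0.03  0.011]
side 0.31 455 [-0.071 -0.16 ] [0.005 0.024]
side 0.34 261 [-0.068 -0.154] [-0.022  0.021]
```

View pics/grip.png

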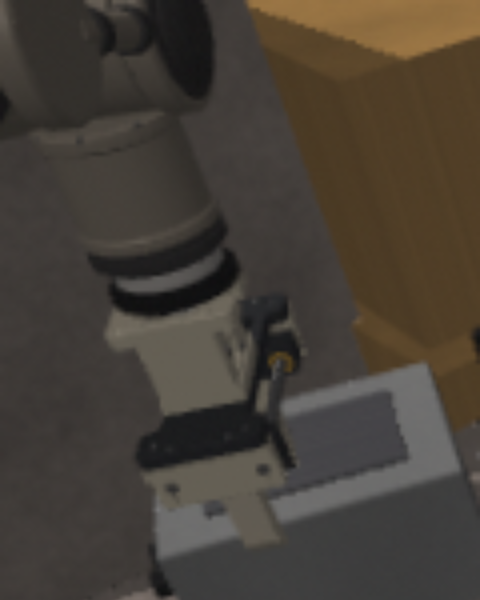

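The gripper crop shows a wide slab (about ±95 mm along the closing axis) low down with a narrower column above it. The slab has to pass under the raised bar, so its top height matters. I'll fit the fixture pose, relay heights, bar and slab profile.

```bash
python3 - <<'E'
from h import *
from scipy import ndimage as ni
out=[]
for n,box in (("top",(275,115,430,240)),("side",(290,120,460,290))):
    W=np.load(f"pics/{n}W.npy"); im=np.load(f"pics/{n}0.npz")["im"].astype(int)
    v,u=np.mgrid[:400,:640]; reg=(u>box[0])&(u<box[2])&(v>box[1])&(v<box[3])
    # deck points: grey, around plane
    g=reg&np.isfinite(W[...,2])&(W[...,2]>.04)&(W[...,2]<.19)&(W[...,0]>.62)
    P=W[g]; A=np.c_[P[:,:2],np.ones(len(P))]; k=np.abs(P[:,2]-(.095+.5095*(P[:,0]-.63)))<.03
    for _ in range(8):
        c=np.linalg.lstsq(A[k],P[k,2],rcond=None)[0]; r=P[:,2]-A@c; k=np.abs(r)<.004
    psi=np.arctan2(c[1],c[0]); print(n,k.sum(),"slope deg",np.degrees(np.arctan(np.hypot(c[0],c[1]))),"yaw",psi)
    # relays
    w=reg&(im.min(-1)>(200 if n=="top" else 180))&(W[...,2]>.12)&(W[...,2]<.18)&(W[...,0]<.65)
    lab,N=ni.label(w); cs=[]
    for i in range(1,N+1):
        m=lab==i
        if m.sum()<60: continue
        Q=W[ni.binary_erosion(m)]; 
        cs.append(np.r_[m.sum(),W[m].mean(0)]); 
        B=np.c_[Q[:,:2]-Q[:,:2].mean(0),np.ones(len(Q))]
        f=np.linalg.lstsq(B,Q[:,2],rcond=None)[0]
        e=np.array([np.cos(psi),np.sin(psi)]); a=W[m][:,:2]@e; b=W[m][:,:2]@np.array([-e[1],e[0]])
        # height above deck plane along normal
        h=(W[m][:,2]-(W[m][:,:2]@c[:2]+c[2]))*np.cos(np.radians(27))
        print("  relay",m.sum(),np.round(W[m].mean(0),4),"h",np.round(np.median(h),4),"top slope",np.round(np.degrees(np.arctan(np.hypot(*f[:2]))),1),"a",np.round(np.percentile(a,[2,98]),4),"b",np.round(np.percentile(b,[2,98]),4))
    # z=.095 line
    print("  s(z=.095)",(.095-c[2])/np.hypot(c[0],c[1]))
    m=reg&(W[...,2]>.255)&(W[...,2]<.31); Q=W[m]
    e=np.array([np.cos(psi),np.sin(psi)]); b=Q[:,:2]@np.array([-e[1],e[0]]); a=Q[:,:2]@e
    print("  bar b",np.percentile(b,[1,99]),"a",np.percentile(a,[5,25,50,75,95]),"z",np.percentile(Q[:,2],[5,50,90,98]))
y=2.693
for n in ("top","side"):
    W=np.load(f"pics/{n}W.npy").reshape(-1,3); p=W-[.228,.473,.226]; t=np.c_[p[:,:2]@np.array([np.cos(y),np.sin(y)]),p[:,:2]@np.array([np.sin(y),-np.cos(y)]),p[:,2]]
    m=(abs(t[:,0])<.05)&(abs(t[:,1])<.12)&(t[:,2]>-.02)&(t[:,2]<.30); t=t[m]
    for a in np.arange(-.015,.165,.01):
        s=t[(t[:,2]>=a)&(t[:,2]<a+.01)]
        if len(s)>3: print(n,round(a,3),len(s),np.round(s[:,:2].min(0),3),np.round(s[:,:2].max(0),3))
E
```

```text
top 6252 slope deg 26.737635224084364 yaw -0.06074666859193017
  relay 227 [0.6058 0.0136 0.1477] h 0.0588 top slope 27.9 a [0.5845 0.6227] b [0.0341 0.0668]
  relay 220 [ 0.603  -0.05    0.1447] h 0.0555 top slope 27.0 a [0.5861 0.6235] b [-0.0298  0.003 ]
  relay 235 [ 0.5978 -0.1136  0.1494] h 0.0605 top slope 26.4 a [0.5838 0.6227] b [-0.0937 -0.0605]
  relay 236 [ 0.5936 -0.1775  0.1501] h 0.0614 top slope 26.9 a [0.5839 0.6224] b [-0.1583 -0.1244]
  s(z=.095) 0.6302298282454946
  bar b [-0.20523496  0.11361646] a [0.60447895 0.60743729 0.61194125 0.61706466 0.65644027] z [0.26435585 0.28545314 0.28878664 0.29076853]
side 4920 slope deg 26.472866834302287 yaw -0.0589890644084428
  relay 211 [0.6044 0.0137 0.1484] h 0.0588 top slope 26.8 a [0.5808 0.6253] b [0.0315 0.0678]
  relay 217 [ 0.6012 -0.0502  0.1451] h 0.0554 top slope 25.7 a [0.5821 0.6263] b [-0.0325  0.0034]
  relay 252 [ 0.5956 -0.1141  0.149 ] h 0.0597 top slope 26.5 a [0.5808 0.6246] b [-0.0966 -0.0613]
  relay 276 [ 0.5913 -0.178   0.1497] h 0.0606 top slope 26.7 a [0.5802 0.6231] b [-0.16   -0.1252]
  s(z=.095) 
[... 840 characters left out ...]
-0.01  -0.063] [0.01  0.055]
side 0.015 41 [-0.01  -0.069] [0.013 0.061]
side 0.025 33 [-0.009 -0.068] [0.013 0.058]
side 0.035 39 [-0.012 -0.07 ] [0.012 0.061]
side 0.045 40 [-0.01  -0.069] [0.01  0.048]
side 0.055 8 [-0.01   0.045] [-0.002  0.049]
side 0.065 121 [-0.035 -0.091] [0.038 0.084]
side 0.075 208 [-0.036 -0.091] [0.037 0.085]
side 0.085 174 [-0.037 -0.096] [0.036 0.088]
side 0.095 167 [-0.037 -0.099] [0.039 0.086]
side 0.105 451 [-0.036 -0.099] [0.037 0.091]
side 0.115 127 [-0.025 -0.055] [0.024 0.018]
side 0.125 95 [-0.023 -0.054] [0.023 0.014]
side 0.135 87 [-0.022 -0.057] [ 0.022 -0.012]
side 0.145 89 [-0.022 -0.056] [ 0.022 -0.008]
side 0.155 146 [-0.035 -0.055] [0.038 0.006]
```

Fit: deck yaw ≈ -0.060, origin at 0.629 along its x direction, relays at b = .050, -.014, -.078, -.142. Tops are about 59, 55.5, 60 and 61 mm above the deck (home 52), and the bar axis is at z ≈ 0.2805, so the bail is open about 54°. The slab top is about 115 mm above the TCP. With the fingers fully open along the deck's x, the far fingertip can press each relay while the slab passes under the bar.

Request:
send_rows(targets=[[1,0.016,-0.03,0,-0.08],[1,0.016,-0.03,0,-0.08],[1,0.016,-0.03,0,-0.08],[1,0.016,-0.03,0,-0.08],[1,0.016,-0.03,0,-0.08]])

```text
time: 0.6
tool_pos: [0.308, 0.3217, 0.2265]
tool_rot: [-3.141, 0.0, 2.29]
contact_force: [-0.4, 0.5, -0.5]
opening: 0.0917
grip_force: 0.0
```

Request:
send_rows(targets=[[1,0.016,-0.03,0,-0.08],[1,0.016,-0.03,0,-0.08],[1,0.016,-0.03,0,-0.08],[1,0.016,-0.03,0,-0.08],[1,0.016,-0.03,0,-0.08]])

```text
time: 1.1
tool_pos: [0.388, 0.1717, 0.2266]
tool_rot: [-3.141, -0.0, 1.89]
contact_force: [0.7, -1.0, -0.1]
opening: 0.0918
grip_force: 0.0
```

Request:
send_rows(targets=[[1,0.016,-0.03,-0.01,-0.08],[1,0.016,-0.03,-0.01,-0.08],[1,0.016,-0.03,-0.01,-0.08],[1,0.016,-0.03,-0.01,-0.08],[1,0,0,0,0]])

```text
time: 1.6
tool_pos: [0.4526, 0.0501, 0.1853]
tool_rot: [-3.14, 0.001, 1.567]
contact_force: [-0.1, 1.0, 0.6]
opening: 0.092
grip_force: 0.0
```

Request:
send_rows(targets=[[1,0.011,-0.015,-0.017,-0.03],[1,0.011,-0.014,-0.017,-0.027],[1,0,0,0,0],[1,0.015,-0.001,0,0],[1,0,0,0,0]])

```text
time: 2.1
tool_pos: [0.4896, 0.0237, 0.1533]
tool_rot: [3.14, -0.0, 1.517]
contact_force: [0.0, -0.5, -0.6]
opening: 0.0918
grip_force: 0.0
```

```bash
python3 - <<'E'
from h import *
im,d=read_camera("side"); cv2.imwrite("pics/s1.png",cv2.resize(im[80:280,220:490,::-1],None,fx=2.9,fy=2.9)); s=observe(); print(np.round(s["tool_pos"],4),np.round(s["tool_rot"],3))
W=cloud("side",d).reshape(-1,3); p=W-s["tool_pos"]; t=np.array([1,-.06])
m=(abs(p[:,1])<.03)&(abs(p[:,0])<.12)&(p[:,2]>-.01)&(p[:,2]<.2); p=p[m]; a=p[:,:2]@t
for z in np.arange(-.008,.16,.008):
    k=(p[:,2]>=z)&(p[:,2]<z+.008)
    if k.sum()>2: print(round(z,3),k.sum(),np.round([a[k].min(),a[k].max()],3))
E
```

```text
[0.4887 0.0238 0.1532] [ 3.141 -0.     1.517]
-0.008 58 [0.107 0.121]
0.0 14 [-0.05   0.054]
0.008 39 [-0.063  0.064]
0.016 47 [-0.064  0.062]
0.024 44 [-0.065  0.063]
0.032 41 [-0.065  0.062]
0.04 30 [-0.064  0.065]
0.048 18 [0.046 0.064]
0.056 9 [0.047 0.05 ]
0.064 28 [-0.088  0.049]
0.072 54 [-0.089  0.049]
0.08 94 [-0.087  0.05 ]
0.088 165 [-0.094  0.075]
0.096 116 [-0.096  0.066]
0.104 711 [-0.097  0.094]
0.112 123 [-0.076  0.07 ]
0.12 141 [-0.052  0.119]
0.128 129 [-0.052  0.12 ]
0.136 100 [-0.052  0.017]
0.144 47 [-0.053 -0.004]
0.152 50 [-0.053 -0.016]
```

View pics/s1.png

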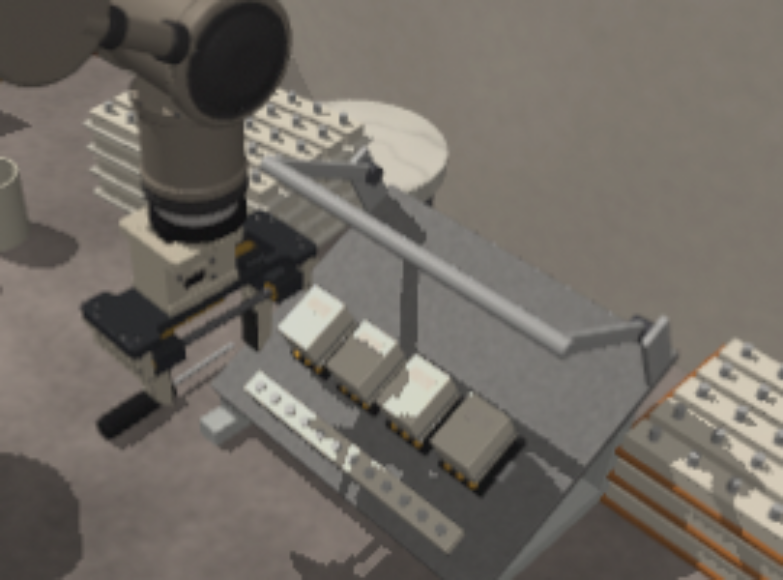

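The picture shows the gripper in front of relay 1, with the slab top just below the bar level and the far finger heading over the relay. By depth the slab top is at z ≈ 0.265 and the bar's underside at ≈ 0.273, so I'll slide in and press.

Request:
send_rows(targets=[[1,0.015,-0.002,-0.001,0],[1,0.015,-0.002,0,-0.006],[1,0.013,-0.001,0,0],[1,0,0,0,0]])

```text
time: 2.55
tool_pos: [0.5322, 0.0185, 0.1521]
tool_rot: [3.141, -0.0, 1.511]
contact_force: [-0.0, 0.9, -0.5]
opening: 0.0919
grip_force: 0.0
```

Request:
send_rows(targets=[[1,0.001,0,-0.002,0],[1,0.001,0,-0.002,0],[1,0.001,0,-0.002,0],[1,0,0,0,0]])

```text
time: 2.95
tool_pos: [0.5343, 0.0182, 0.1455]
tool_rot: [-3.141, -0.0, 1.51]
contact_force: [1.6, -0.7, -0.1]
opening: 0.092
grip_force: 0.0
```

Request:
send_rows(targets=[[1,0.0005,0,-0.001,0],[1,0.0005,0,-0.001,0],[1,0.0005,0,-0.001,0],[1,0.0005,0,-0.001,0],[1,0,0,0,0]])

```text
time: 3.45
tool_pos: [0.5367, 0.018, 0.1416]
tool_rot: [-3.141, 0.0, 1.51]
contact_force: [-0.5, 0.8, -0.9]
opening: 0.0916
grip_force: 0.0
```

Request:
send_rows(targets=[[1,0.0005,0,-0.001,0],[1,0.0005,0,-0.001,0],[1,0,0,0,0]])

```text
time: 3.75
tool_pos: [0.5378, 0.018, 0.1396]
tool_rot: [-3.141, -0.0, 1.51]
contact_force: [-1.6, 0.2, 0.3]
opening: 0.0919
grip_force: 0.0
```

Request:
send_rows(targets=[[1,0.0005,0,-0.001,0],[1,0.0005,0,-0.001,0],[1,0,0,0,0]])

```text
time: 4.05
tool_pos: [0.5388, 0.018, 0.1378]
tool_rot: [3.141, 0.0, 1.51]
contact_force: [-0.2, 0.7, 0.6]
opening: 0.0924
grip_force: 0.7
```

```bash
python3 - <<'E'
from h import *
s=observe(); print(np.round(s["contact_force"],1),np.round(s["torque"],2),np.round(s["tool_pos"],4))
im,d=read_camera("side"); cv2.imwrite("pics/s2.png",cv2.resize(im[120:270,270:450,::-1],None,fx=4,fy=4))
E
```

```text
[-0.2  0.7  0.6] [-0.09  0.14  0.02] [0.5388 0.018  0.1378]
```

View pics/s2.png

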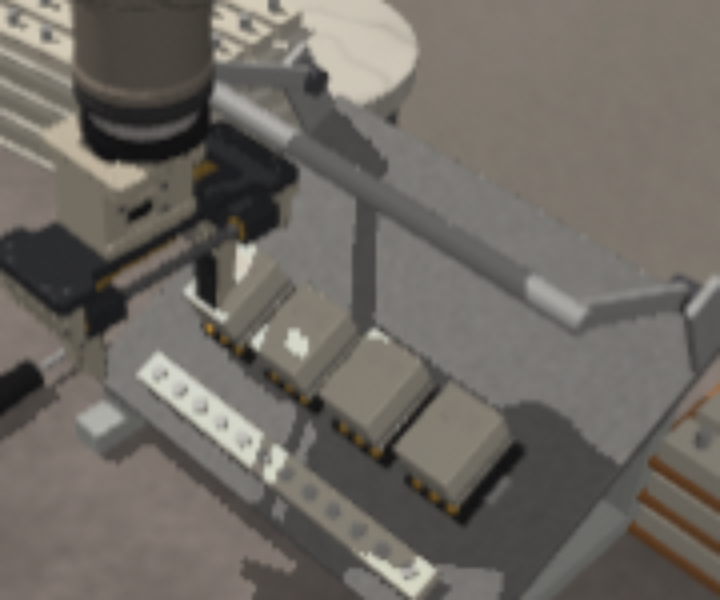

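The fingertip is now just reaching relay 1's top (around (225,290) in the crop). I'll keep pressing along the normal.

Request:
send_rows(targets=[[1,0.0005,0,-0.001,0],[1,0.0005,0,-0.001,0],[1,0,0,0,0]])

```text
time: 4.4
tool_pos: [0.5399, 0.018, 0.1357]
tool_rot: [3.141, 0.0, 1.51]
contact_force: [-1.4, -0.9, 3.5]
opening: 0.0918
grip_force: 1.2
```

Request:
send_rows(targets=[[1,0.0005,0,-0.001,0],[1,0.0005,0,-0.001,0],[1,0,0,0,0]])

```text
time: 4.7
tool_pos: [0.5409, 0.0179, 0.1336]
tool_rot: [3.141, 0.0, 1.51]
contact_force: [-0.6, -1.3, 2.6]
opening: 0.092
grip_force: 1.1
```

Request:
send_rows(targets=[[1,0.0005,0,-0.001,0],[1,0.0005,0,-0.001,0],[1,0,0,0,0]])

```text
time: 5.0
tool_pos: [0.5419, 0.0179, 0.1317]
tool_rot: [3.141, 0.0, 1.51]
contact_force: [0.1, -1.2, 2.3]
opening: 0.0918
grip_force: 1.2
```

Request:
send_rows(targets=[[1,0.0005,0,-0.001,0],[1,0,0,0,0]])

```text
time: 5.2
tool_pos: [0.542, 0.0179, 0.1314]
tool_rot: [-3.142, 0.0, 1.51]
contact_force: [-6.0, -1.1, 8.0]
opening: 0.0917
grip_force: 4.9
```

Request:
send_rows(targets=[[1,0.0005,0,-0.001,0],[1,0,0,0,0]])

```text
time: 5.4
tool_pos: [0.5421, 0.0179, 0.1312]
tool_rot: [-3.141, 0.0, 1.51]
contact_force: [-8.4, -0.8, 15.0]
opening: 0.0916
grip_force: 9.0
```

Hard stop found, with the normal force at about 17 N. I'll hold it, then lift off along the normal.

Request:
send_rows(targets=[[1,0,0,0,0],[1,0,0,0,0],[1,0,0,0,0],[1,0,0,0,0],[1,0,0,0,0]])

```text
time: 5.9
tool_pos: [0.5421, 0.0179, 0.1312]
tool_rot: [-3.141, 0.0, 1.51]
contact_force: [-9.7, -1.9, 14.8]
opening: 0.0921
grip_force: 9.0
```

Request:
send_rows(targets=[[1,-0.002,0,0.004,0],[1,-0.004,0,0.008,0],[1,-0.003,0,0.006,0],[1,0,0,0,0]])

```text
time: 6.3
tool_pos: [0.5339, 0.0181, 0.1486]
tool_rot: [3.14, -0.0, 1.51]
contact_force: [0.3, 0.1, 0.2]
opening: 0.0917
grip_force: 0.0
```

Request:
send_rows(targets=[[1,-0.001,-0.016,0,0],[1,-0.001,-0.016,0,0],[1,-0.001,-0.016,0,0],[1,-0.001,-0.016,0,0],[1,0,0,0,0]])

```text
time: 6.8
tool_pos: [0.5298, -0.0474, 0.1475]
tool_rot: [-3.142, 0.0, 1.508]
contact_force: [0.7, 0.6, -0.3]
opening: 0.0921
grip_force: 0.0
```

Request:
send_rows(targets=[[1,0.002,0,-0.004,0],[1,0.0015,0,-0.003,0],[1,0.0015,0,-0.003,0],[1,0.0005,0,-0.001,0],[1,0,0,0,0]])

```text
time: 7.3
tool_pos: [0.5352, -0.0455, 0.1364]
tool_rot: [-3.141, -0.0, 1.51]
contact_force: [0.4, 0.8, 0.6]
opening: 0.0917
grip_force: 0.0
```

Request:
send_rows(targets=[[1,0.0005,0,-0.001,0],[1,0.0005,0,-0.001,0],[1,0,0,0,0]])

```text
time: 7.6
tool_pos: [0.5363, -0.0459, 0.1351]
tool_rot: [3.141, -0.0, 1.51]
contact_force: [-1.2, 0.3, 2.4]
opening: 0.0918
grip_force: 1.4
```

Request:
send_rows(targets=[[1,0.0005,0,-0.001,0],[1,0.0005,0,-0.001,0],[1,0,0,0,0]])

```text
time: 7.9
tool_pos: [0.5373, -0.0459, 0.1331]
tool_rot: [3.141, -0.0, 1.51]
contact_force: [-2.8, 0.6, 4.4]
opening: 0.0917
grip_force: 2.5
```

Request:
send_rows(targets=[[1,0.0005,0,-0.001,0],[1,0,0,0,0]])

```text
time: 8.1
tool_pos: [0.5378, -0.046, 0.1321]
tool_rot: [3.141, 0.0, 1.51]
contact_force: [-0.9, 1.2, 4.6]
opening: 0.0918
grip_force: 2.6
```

Request:
send_rows(targets=[[1,0.0005,0,-0.001,0],[1,0,0,0,0]])

```text
time: 8.3
tool_pos: [0.5381, -0.046, 0.1314]
tool_rot: [3.141, 0.0, 1.51]
contact_force: [-4.4, 0.6, 7.1]
opening: 0.0919
grip_force: 4.4
```

Request:
send_rows(targets=[[1,0.0005,0,-0.001,0],[1,0,0,0,0]])

```text
time: 8.5
tool_pos: [0.5382, -0.046, 0.1312]
tool_rot: [-3.141, 0.0, 1.51]
contact_force: [-8.8, 1.2, 14.7]
opening: 0.0916
grip_force: 8.6
```

Same stop height at 17 N. Hold, lift, then relay 3.

Request:
send_rows(targets=[[1,0,0,0,0],[1,0,0,0,0],[1,0,0,0,0],[1,0,0,0,0],[1,0,0,0,0]])

```text
time: 9.0
tool_pos: [0.5382, -0.046, 0.1312]
tool_rot: [-3.142, 0.0, 1.51]
contact_force: [-9.0, 0.2, 14.6]
opening: 0.0919
grip_force: 8.5
```

Request:
send_rows(targets=[[1,-0.002,0,0.004,0],[1,-0.004,0,0.008,0],[1,-0.003,0,0.006,0],[1,0,0,0,0]])

```text
time: 9.4
tool_pos: [0.53, -0.0461, 0.1487]
tool_rot: [3.14, 0.0, 1.51]
contact_force: [0.4, -0.9, -0.1]
opening: 0.0919
grip_force: 0.0
```

Request:
send_rows(targets=[[1,-0.001,-0.016,0,0],[1,-0.001,-0.016,0,0],[1,-0.001,-0.016,0,0],[1,-0.001,-0.016,0,0],[1,0,0,0,0]])

```text
time: 9.9
tool_pos: [0.5256, -0.1127, 0.1475]
tool_rot: [3.142, 0.001, 1.507]
contact_force: [1.0, 0.1, 0.1]
opening: 0.0921
grip_force: 0.0
```

Request:
send_rows(targets=[[1,0.002,0,-0.004,0],[1,0.001,0,-0.002,0],[1,0.0005,0,-0.001,0],[1,0.0005,0,-0.001,0],[1,0,0,0,0]])

```text
time: 10.4
tool_pos: [0.5298, -0.1095, 0.1396]
tool_rot: [-3.141, -0.0, 1.511]
contact_force: [-0.0, -0.6, -0.1]
opening: 0.0918
grip_force: 0.0
```

Request:
send_rows(targets=[[1,0.0005,0,-0.001,0],[1,0.0005,0,-0.001,0],[1,0,0,0,0]])

```text
time: 10.7
tool_pos: [0.5308, -0.1098, 0.138]
tool_rot: [3.141, -0.0, 1.51]
contact_force: [-2.2, 1.1, 2.9]
opening: 0.0917
grip_force: 1.7
```

Request:
send_rows(targets=[[1,0.0005,0,-0.001,0],[1,0.0005,0,-0.001,0],[1,0,0,0,0]])

```text
time: 11.0
tool_pos: [0.5319, -0.1098, 0.1357]
tool_rot: [3.141, -0.0, 1.51]
contact_force: [-2.3, 1.8, 3.1]
opening: 0.0915
grip_force: 1.8
```

Request:
send_rows(targets=[[1,0.0005,0,-0.001,0],[1,0.0005,0,-0.001,0],[1,0.0005,0,-0.001,0],[1,0,0,0,0]])

```text
time: 11.4
tool_pos: [0.5334, -0.1099, 0.1326]
tool_rot: [3.141, -0.0, 1.51]
contact_force: [-0.6, 1.6, 3.0]
opening: 0.0922
grip_force: 1.4
```

Request:
send_rows(targets=[[1,0.0005,0,-0.001,0],[1,0,0,0,0]])

```text
time: 11.6
tool_pos: [0.5339, -0.11, 0.1317]
tool_rot: [3.141, 0.0, 1.51]
contact_force: [-1.0, 1.8, 2.6]
opening: 0.0919
grip_force: 1.5
```

Request:
send_rows(targets=[[1,0.0005,0,-0.001,0],[1,0,0,0,0]])

```text
time: 11.8
tool_pos: [0.5341, -0.11, 0.1314]
tool_rot: [3.142, 0.0, 1.51]
contact_force: [-4.5, 1.6, 8.9]
opening: 0.0919
grip_force: 4.8
```

Request:
send_rows(targets=[[1,0.0005,0,-0.001,0],[1,0,0,0,0],[1,0,0,0,0],[1,0,0,0,0],[1,0,0,0,0]])

```text
time: 12.3
tool_pos: [0.5342, -0.11, 0.1311]
tool_rot: [-3.141, 0.0, 1.51]
contact_force: [-8.1, 3.8, 14.2]
opening: 0.0917
grip_force: 8.9
```

Request:
send_rows(targets=[[1,0,0,0,0],[1,0,0,0,0]])

```text
time: 12.5
tool_pos: [0.5342, -0.11, 0.1312]
tool_rot: [-3.141, 0.0, 1.51]
contact_force: [-8.9, 2.8, 15.5]
opening: 0.0917
grip_force: 8.9
```

Request:
send_rows(targets=[[1,-0.002,0,0.004,0],[1,-0.004,0,0.008,0],[1,-0.003,0,0.006,0],[1,0,0,0,0]])

```text
time: 12.9
tool_pos: [0.5259, -0.1103, 0.1486]
tool_rot: [3.14, 0.001, 1.51]
contact_force: [0.2, -0.4, -0.5]
opening: 0.0917
grip_force: 0.0
```

Request:
send_rows(targets=[[1,-0.001,-0.016,0,0],[1,-0.001,-0.016,0,0],[1,-0.001,-0.016,0,0],[1,-0.001,-0.016,0,0],[1,0,0,0,0]])

```text
time: 13.4
tool_pos: [0.5216, -0.1767, 0.1475]
tool_rot: [3.141, 0.001, 1.507]
contact_force: [-0.1, 0.1, -0.2]
opening: 0.0917
grip_force: 0.0
```

Request:
send_rows(targets=[[1,0.002,0,-0.004,0],[1,0.0005,0,-0.001,0],[1,0.0005,0,-0.001,0],[1,0.0005,0,-0.001,0],[1,0,0,0,0]])

```text
time: 13.9
tool_pos: [0.5253, -0.1735, 0.1406]
tool_rot: [-3.141, -0.0, 1.511]
contact_force: [-0.2, -0.3, 0.2]
opening: 0.0921
grip_force: 0.0
```

Request:
send_rows(targets=[[1,0.0005,0,-0.001,0],[1,0.0005,0,-0.001,0],[1,0,0,0,0]])

```text
time: 14.2
tool_pos: [0.5262, -0.1737, 0.1393]
tool_rot: [3.141, -0.0, 1.51]
contact_force: [-2.9, 0.5, 3.9]
opening: 0.0918
grip_force: 2.5
```

Request:
send_rows(targets=[[1,0.0005,0,-0.001,0],[1,0.0005,0,-0.001,0],[1,0,0,0,0]])

```text
time: 14.5
tool_pos: [0.5271, -0.1738, 0.1373]
tool_rot: [3.141, 0.0, 1.51]
contact_force: [-2.7, 2.0, 5.7]
opening: 0.0917
grip_force: 3.0
```

Request:
send_rows(targets=[[1,0.0005,0,-0.001,0],[1,0.0005,0,-0.001,0],[1,0.0005,0,-0.001,0],[1,0.0005,0,-0.001,0],[1,0,0,0,0]])

```text
time: 15.0
tool_pos: [0.5292, -0.1739, 0.1334]
tool_rot: [3.141, 0.0, 1.51]
contact_force: [-2.9, 0.9, 5.3]
opening: 0.0916
grip_force: 3.0
```

Request:
send_rows(targets=[[1,0.0005,0,-0.001,0],[1,0,0,0,0]])

```text
time: 15.2
tool_pos: [0.5297, -0.1739, 0.1324]
tool_rot: [3.141, 0.0, 1.51]
contact_force: [-2.5, 0.1, 4.8]
opening: 0.0915
grip_force: 3.1
```

Request:
send_rows(targets=[[1,0.0005,0,-0.001,0],[1,0,0,0,0]])

```text
time: 15.4
tool_pos: [0.5301, -0.174, 0.1315]
tool_rot: [3.141, 0.0, 1.51]
contact_force: [-3.4, 0.3, 6.0]
opening: 0.0924
grip_force: 3.4
```

Request:
send_rows(targets=[[1,0.0005,0,-0.001,0],[1,0,0,0,0]])

```text
time: 15.6
tool_pos: [0.5302, -0.174, 0.1313]
tool_rot: [-3.141, 0.001, 1.51]
contact_force: [-7.9, 0.8, 12.4]
opening: 0.0919
grip_force: 7.2
```

Request:
send_rows(targets=[[1,0.0003,0,-0.0005,0],[1,0,0,0,0],[1,0,0,0,0],[1,0,0,0,0],[1,0,0,0,0]])

```text
time: 16.1
tool_pos: [0.5303, -0.174, 0.1312]
tool_rot: [-3.141, 0.001, 1.51]
contact_force: [-9.6, 1.2, 15.8]
opening: 0.0912
grip_force: 9.4
```

All four are seated at the same stop height. I'll lift, retreat, raise, shut the fingers and check the relay heights.

Request:
send_rows(targets=[[1,-0.002,0,0.004,0],[1,-0.004,0,0.008,0],[1,-0.003,0,0.006,0],[1,-0.03,0.002,0,0],[1,-0.03,0.002,0,0]])

```text
time: 16.6
tool_pos: [0.4615, -0.1699, 0.1474]
tool_rot: [3.141, 0.0, 1.51]
contact_force: [-0.4, 0.5, 0.5]
opening: 0.092
grip_force: 0.0
```

Request:
send_rows(targets=[[0,-0.01,0,0.03,0],[0,0,0.01,0.04,0],[0,0,0.03,0.04,0],[0,0,0.03,0.04,0],[0,0,0.01,0.02,0]])

```text
time: 17.1
tool_pos: [0.4525, -0.0882, 0.3213]
tool_rot: [3.136, 0.001, 1.511]
contact_force: [-0.1, -0.1, 0.5]
opening: 0.0563
grip_force: 0.0
```

Request:
send_rows(targets=[[0,0,0,0,0],[0,0,0,0,0],[0,0,0,0,0]])

```text
time: 17.4
tool_pos: [0.4515, -0.0903, 0.3159]
tool_rot: [-3.139, -0.001, 1.509]
contact_force: [0.0, -0.3, -0.8]
opening: 0.0324
grip_force: 0.0
```

```bash
python3 - <<'E'
from h import *
psi=-.06; e=np.array([np.cos(psi),np.sin(psi)]); f=np.array([-e[1],e[0]])
for n,s0 in (("top",.630),("side",.6275)):
    im,d=read_camera(n); W=cloud(n,d).reshape(-1,3); a=W[:,:2]@e-s0; b=W[:,:2]@f+.046; z=W[:,2]-.095
    c,s=np.cos(np.radians(27)),np.sin(np.radians(27)); dx=a*c+z*s; dz=-a*s+z*c
    for y in (.096,.032,-.032,-.096):
        m=(abs(dx)<.02)&(abs(b-y)<.014)&(dz>.03)&(dz<.08); print(n,y,m.sum(),np.median(dz[m]) if m.sum() else None)
    m=(abs(b)<.15)&(dz>.12)&(dz<.2)&(dx>.04)&(dx<.1); print("bar",m.sum(),np.median(dx[m]),np.median(dz[m]),"world z max",np.percentile(z[m]+.095,97) ,"a at top",np.median(a[m][z[m]>np.percentile(z[m],80)])+s0)
    m=(abs(dx-.12)<.04)&(abs(b)<.12)&(abs(dz)<.02); print("deck",np.median(dz[m]))
    cv2.imwrite(f"pics/{n}3.png",im[...,::-1])
print(np.round(observe()["tool_pos"],4),observe()["opening"])
E
```

```text
top 0.096 163 0.051403136431891566
top 0.032 165 0.051782688916139456
top -0.032 124 0.051858019885435355
top -0.096 142 0.05172646506324098
bar 926 0.06996704750014383 0.17916268020393747 world z max 0.29050529179492407 a at top 0.6113265547542486
deck -0.0005468481138969153
side 0.096 131 0.05179829084378343
side 0.032 145 0.05168175075353503
side -0.032 159 0.05167772063663781
side -0.096 176 0.051372720393452406
bar 544 0.0667806762973094 0.17836825121734762 world z max 0.28825200723672284 a at top 0.6098107719668752
deck -0.0009273988928802067
[ 0.4516 -0.0904  0.3159] 0.02403053352665772
```

View pics/side3.png

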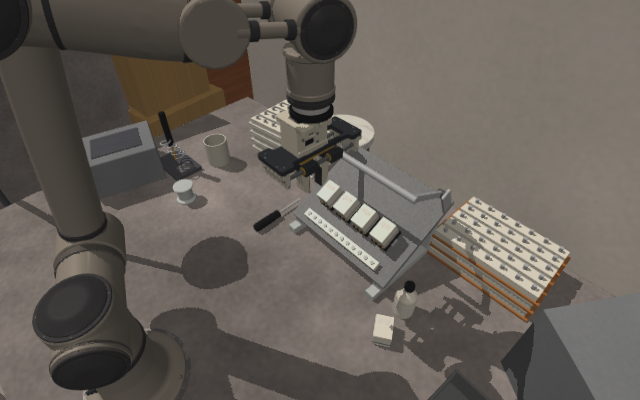

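The picture and depth agree: all four relay tops are level at 51.4–51.9 mm, the bar is still raised (axis a ≈ 0.610, top z ≈ 0.289), and the bystanders are untouched. Next I move over the bar's middle with the fingers shut.

Request:
send_rows(targets=[[0,0.031,0.002,0,0],[0,0.031,0.002,0,0],[0,0.031,0.002,0,0],[0,0.031,0.001,0,0],[0,0.031,0.001,0,0]])

```text
time: 18.0
tool_pos: [0.6081, -0.0824, 0.3158]
tool_rot: [-3.14, -0.0, 1.509]
contact_force: [0.7, -0.3, 0.0]
opening: 0.0004
grip_force: 0.0
```

Request:
send_rows(targets=[[0,0,0,-0.01,0],[0,0,0,-0.009,0],[0,0,0,-0.002,0],[0,0,0,0,0]])

```text
time: 18.4
tool_pos: [0.606, -0.0821, 0.2959]
tool_rot: [-3.14, -0.0, 1.509]
contact_force: [-0.2, 0.7, 0.6]
opening: 0.0005
grip_force: 0.0
```

```bash
python3 - <<'E'
from h import *
im,d=read_camera("side"); cv2.imwrite("pics/s4.png",cv2.resize(im[60:210,270:450,::-1],None,fx=4,fy=4))
s=observe(); print(np.round(s["tool_pos"],4),s["opening"],np.round(s["contact_force"],1))
E
```

```text
[ 0.6063 -0.0822  0.2966] 0.00034127096694966597 [0.  0.1 0.6]
```

View pics/s4.png

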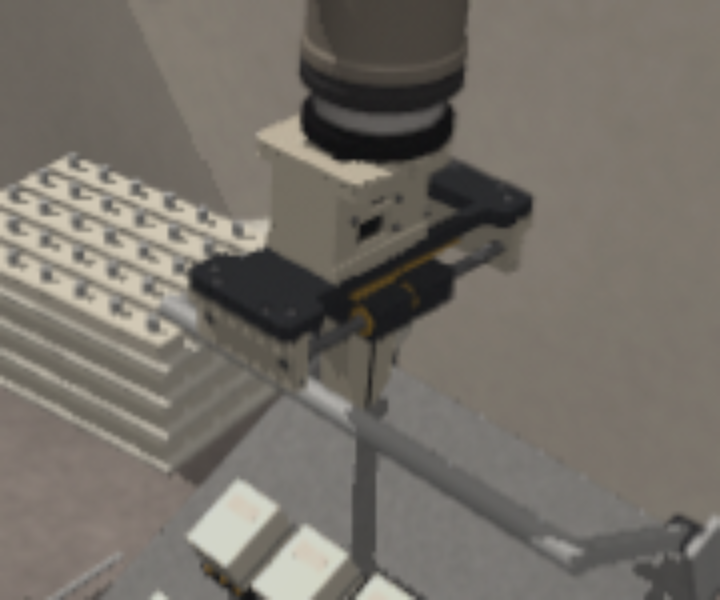

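The shut tips are directly above the bar's middle, at about (365,415) in the crop. Now I swing it down along its arc.

Request:
send_rows(targets=[[0,0,0,-0.003,0],[0,0,0,-0.003,0],[0,-0.001,0,-0.004,0],[0,-0.002,0,-0.006,0],[0,0,0,0,0]])

```text
time: 18.95
tool_pos: [0.6034, -0.0819, 0.2795]
tool_rot: [-3.14, -0.0, 1.51]
contact_force: [0.9, 0.0, -0.2]
opening: 0.0003
grip_force: 0.0
```

Request:
send_rows(targets=[[0,-0.003,0,-0.007,0],[0,-0.003,0,-0.008,0],[0,-0.003,0,-0.008,0],[0,0,0,0,0]])

```text
time: 19.35
tool_pos: [0.5942, -0.0819, 0.2555]
tool_rot: [-3.139, -0.0, 1.51]
contact_force: [0.3, 0.3, -0.5]
opening: 0.0003
grip_force: 0.0
```

No force yet, so I'll look before going on.

```bash
python3 - <<'E'
from h import *
im,d=read_camera("side"); cv2.imwrite("pics/s5.png",cv2.resize(im[80:230,270:450,::-1],None,fx=4,fy=4))
s=observe(); print(np.round(s["tool_pos"],4),np.round(s["contact_force"],1),np.round(s["torque"],2))
psi=-.06; e=np.array([np.cos(psi),np.sin(psi)]); f=np.array([-e[1],e[0]])
W=cloud("side",d).reshape(-1,3); a=W[:,:2]@e-.6275; b=W[:,:2]@f+.046; z=W[:,2]-.095
for lo,hi in ((-.14,-.07),(.07,.14)):
    m=(b>lo)&(b<hi)&(z>.09)&(z<.25)&(abs(a)<.06); print(m.sum(),np.median(a[m])+.6275,np.percentile(z[m]+.095,[3,50,97]) if m.sum() else None)
m=(abs(b)<.03)&(abs(a+.6275-.6)<.04)&(z>.13)&(z<.2)
for h in np.arange(.23,.30,.006):
    k=m&(abs(W[:,2]-h)<.003); 
    if k.sum(): print(round(h,3),k.sum(),np.round([a[k].min()+.6275,a[k].max()+.6275,b[k].min(),b[k].max()],3))
E
```

```text
[ 0.5946 -0.082   0.2562] [-0.3 -0.1  0.9] [-0.09  0.11 -0.08]
218 0.594983241227431 [0.24477846 0.2535928  0.25679508]
5 0.5910130505170987 [0.24402117 0.24724088 0.24973297]
0.242 5 [ 0.592  0.595 -0.029  0.01 ]
0.248 37 [ 0.59   0.594 -0.029  0.03 ]
0.254 64 [ 0.59   0.605 -0.03   0.029]
0.26 10 [ 0.591  0.604 -0.022 -0.009]
0.266 15 [ 0.583  0.612 -0.012 -0.008]
0.272 32 [ 0.578  0.611 -0.013  0.008]
0.278 30 [ 0.579  0.611 -0.014  0.008]
0.284 36 [ 0.578  0.613 -0.013  0.009]
0.29 33 [ 0.577  0.612 -0.014  0.008]
0.296 15 [ 0.578  0.612 -0.013  0.002]
```

View pics/s5.png

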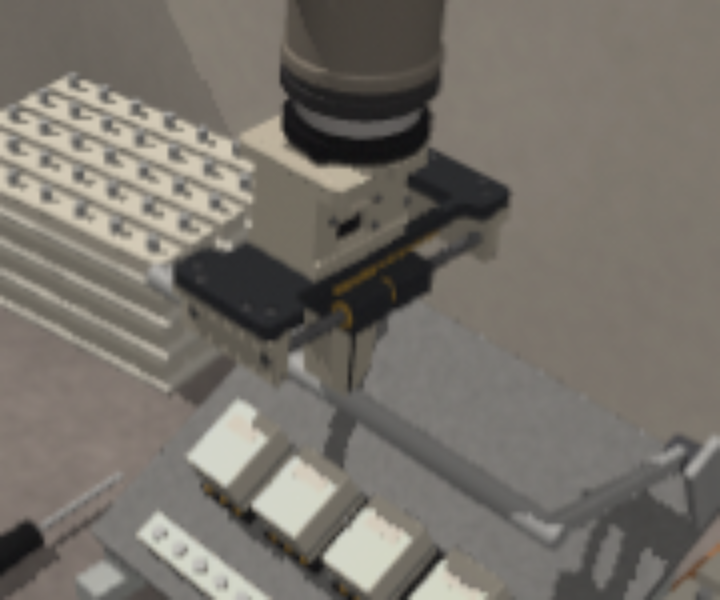

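The bar is moving: its top is at z ≈ 0.257 right under the tips, still centred. Continue along the arc.

Request:
send_rows(targets=[[0,-0.001,0,-0.006,0],[0,-0.001,0,-0.006,0],[0,-0.001,0,-0.006,0],[0,0,0,-0.006,0],[0,0,0,-0.006,0]])

```text
time: 19.9
tool_pos: [0.592, -0.082, 0.2267]
tool_rot: [-3.141, 0.0, 1.51]
contact_force: [-1.5, -0.3, 2.6]
opening: 0.0007
grip_force: 1.0
```

Request:
send_rows(targets=[[0,0,0,-0.006,0],[0,0,0,-0.006,0],[0,0.001,0,-0.006,0],[0,0.001,0,-0.006,0],[0,0.001,0,-0.006,0]])

```text
time: 20.4
tool_pos: [0.5952, -0.082, 0.1967]
tool_rot: [3.142, 0.0, 1.51]
contact_force: [-1.0, -0.6, 1.9]
opening: 0.0003
grip_force: 0.9
```

Request:
send_rows(targets=[[0,0.002,0,-0.006,0],[0,0.002,0,-0.006,0],[0,0.002,0,-0.006,0],[0,0.002,-0.001,-0.006,0],[0,0,0,0,0]])

```text
time: 20.9
tool_pos: [0.6033, -0.0829, 0.1722]
tool_rot: [-3.141, -0.0, 1.51]
contact_force: [0.1, -0.3, -1.4]
opening: 0.0003
grip_force: 0.0
```

Request:
send_rows(targets=[[0,0.001,0,-0.002,0],[0,0.001,0,-0.002,0],[0,0.001,0,-0.002,0],[0,0.0005,0,-0.001,0],[0,0,0,0,0]])

```text
time: 21.4
tool_pos: [0.6067, -0.083, 0.1661]
tool_rot: [3.141, 0.0, 1.51]
contact_force: [0.4, -0.6, -0.8]
opening: 0.0009
grip_force: 0.0
```

Request:
send_rows(targets=[[0,0.0005,0,-0.001,0],[0,0.0005,0,-0.001,0],[0,0,0,0,0]])

```text
time: 21.7
tool_pos: [0.6076, -0.083, 0.1641]
tool_rot: [3.141, 0.0, 1.51]
contact_force: [-0.7, -0.6, 0.2]
opening: 0.0005
grip_force: 0.4
```

Request:
send_rows(targets=[[0,0.0005,0,-0.001,0],[0,0,0,0,0]])

```text
time: 21.9
tool_pos: [0.6082, -0.083, 0.1632]
tool_rot: [3.141, 0.0, 1.51]
contact_force: [0.4, -0.7, 1.1]
opening: 0.0002
grip_force: 0.5
```

Request:
send_rows(targets=[[0,0.0005,0,-0.001,0],[0,0,0,0,0]])

```text
time: 22.1
tool_pos: [0.6087, -0.083, 0.1622]
tool_rot: [3.141, 0.0, 1.51]
contact_force: [-0.2, -0.5, 1.0]
opening: 0.0008
grip_force: 0.6
```

Request:
send_rows(targets=[[0,0.0005,0,-0.001,0],[0,0,0,0,0]])

```text
time: 22.3
tool_pos: [0.6088, -0.083, 0.162]
tool_rot: [-3.141, 0.0, 1.51]
contact_force: [-4.6, 0.3, 7.9]
opening: 0.0003
grip_force: 3.6
```

Request:
send_rows(targets=[[0,0.0005,0,-0.001,0],[0,0,0,0,0]])

```text
time: 22.5
tool_pos: [0.6088, -0.083, 0.1619]
tool_rot: [-3.141, 0.0, 1.51]
contact_force: [-7.7, 0.4, 13.2]
opening: 0.0003
grip_force: 6.5
```

It's at the predicted stop height (0.1619). A slightly firmer push, hold, then let go and back away.

Request:
send_rows(targets=[[0,0.0002,0,-0.0004,0],[0,0,0,0,0],[0,0,0,0,0],[0,0,0,0,0],[0,0,0,0,0]])

```text
time: 23.0
tool_pos: [0.6089, -0.083, 0.1618]
tool_rot: [-3.141, 0.001, 1.51]
contact_force: [-9.1, -0.4, 15.3]
opening: 0.0003
grip_force: 7.6
```

Request:
send_rows(targets=[[0,0,0,0,0],[0,0,0,0,0],[0,-0.001,0,0.003,0],[0,-0.003,0,0.01,0],[0,-0.01,0,0.03,0]])

```text
time: 23.5
tool_pos: [0.5945, -0.0825, 0.2005]
tool_rot: [-3.136, -0.001, 1.51]
contact_force: [0.8, 0.2, 0.1]
opening: 0.0002
grip_force: 0.0
```

Request:
send_rows(targets=[[0,-0.03,0,0.03,0],[0,-0.03,0,0.03,0],[0,-0.03,0,0.03,0],[0,-0.03,0,0,0],[0,0,0,0,0]])

```text
time: 24.0
tool_pos: [0.4735, -0.0827, 0.2945]
tool_rot: [3.14, 0.001, 1.509]
contact_force: [-0.8, 0.2, -2.0]
opening: 0.0002
grip_force: 0.0
```

```bash
python3 - <<'E'
from h import *
psi=-.06; e=np.array([np.cos(psi),np.sin(psi)]); f=np.array([-e[1],e[0]])
for n,s0 in (("top",.630),("side",.6275)):
    im,d=read_camera(n); W=cloud(n,d).reshape(-1,3); a=W[:,:2]@e-s0; b=W[:,:2]@f+.046; z=W[:,2]-.095
    c,s=np.cos(np.radians(27)),np.sin(np.radians(27)); dx=a*c+z*s; dz=-a*s+z*c
    for y in (.096,.032,-.032,-.096):
        m=(dx>-.026)&(dx<-.004)&(abs(b-y)<.014)&(dz>.03)&(dz<.08); print(n,y,m.sum(),np.median(dz[m]) if m.sum() else None)
    for lo,hi in ((-.14,0),(0,.14)):
        m=(b>lo)&(b<hi)&(dz>.056)&(dz<.1)&(abs(dx-.01)<.02); print("bar top",m.sum(),np.percentile(dz[m],90),np.median(dx[m]))
im,_=read_camera("side"); cv2.imwrite("pics/s6.png",im[...,::-1]); s=observe(); print(np.round(s["tool_pos"],3),np.round(s["contact_force"],1),s["time"])
E
```

```text
top 0.096 86 0.05171440564200533
top 0.032 71 0.05115388355591949
top -0.032 0 None
top -0.096 51 0.051952143646512204
bar top 210 0.06994369668817714 0.015897495996393885
bar top 333 0.06990262647308074 0.013928647626619294
side 0.096 78 0.05110931341516034
side 0.032 83 0.050709268144036465
side -0.032 98 0.05108580485214836
side -0.096 104 0.05053361768538025
bar top 356 0.06916153527207647 0.012081937599743043
bar top 209 0.06928542750774598 0.012103903569554767
[ 0.476 -0.083  0.293] [ 0.1 -0.4  0.1] 24.15
```

View pics/s6.png

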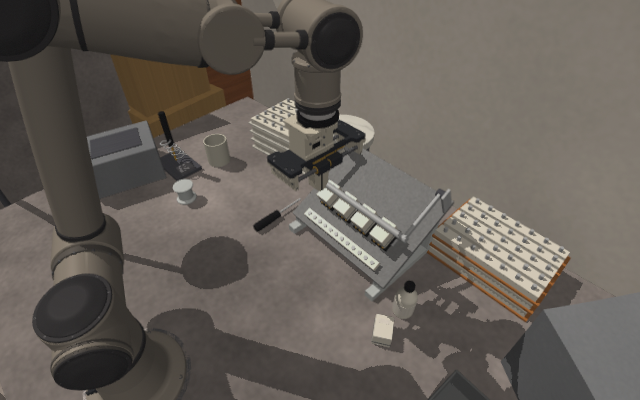

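The bar lies over the relays at about (365,215), with its top at 69–70 mm above the deck (expected 69). The relays are home, the bystanders are where they were, and the arm is clear.

```bash
python3 -c "
from cell import *
print(hand_in())"
```

```text
the job is handed in; nothing more can be done
None
```

All four relays were pressed home left to right and confirmed with about 17–18 N each, then the bail was swung down, its crossbar pressed home with about 18 N and released, and the job was handed in at about 24 s with the arm clear and the bystanders untouched.

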